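# Seat the notched drive sleeve on a pinned spindle

## Task

Slide the drive sleeve, the tallest of the three, with notches in its lower rim, down over the drive unit's upright spindle and seat it fully home: its notches must straddle the spindle's cross pin so that the rim sits flat on the flange; turn the sleeve by feel until it drops over the pin, and do not force it. Leave it there upright and released, and leave the other two sleeves and the things standing round them where they are.

Things in the scene. Friction and masses are not known exactly. Their poses are not given: they have to be found in the camera images.
- drive_sleeve_mid (a point): Centre (half-way up) of the drive sleeve: loose plain aluminium tube, outside diameter 40 mm, bore 19.5 mm, 60 mm tall, about 0.12 kg, upright, notched rim down. Lower rim: four open notches 90 degrees apart, 8.5 mm wide, 20 mm deep, at its own +x, +y, -x, -y; it may go on in any of these four ways. z is up along the bore.
- spindle_seat (a point): Centre of the flange's flat top face, on the spindle axis; z up along it. Flange 60 mm across, its face 60 mm above the worktop. The seated drive sleeve's centre is 30 mm above this point, its top 10 mm above the spindle's top. A sleeve resting on the cross pin instead sits 14.5 mm too high; turned to within about 6 degrees of the pin it drops onto the flange.
- spindle_top (a point): Centre of the spindle's top end, 50 mm above the flange; spindle 17 mm in diameter, its last 7 mm tapering to 9 mm. A round cross pin, 5 mm thick, runs straight through it: pin centre 12 mm above the flange, ends 17 mm from the axis on both sides. The pin's horizontal direction is arbitrary and not reported (no listed yaw tells it). A stiff brake (0.8 N m) holds the spindle.
- drive_unit: Fixed drive unit that carries the spindle: white housing 150 mm (its x) by 116 mm (its y), grey top 54 mm above the worktop, flange and upright spindle in its middle; origin at the centre of its underside.
- plain_sleeve: Bystander: loose tube of the same 40 mm diameter and 19.5 mm bore as the drive sleeve, but only 45 mm tall and with a plain lower rim without notches; origin at the centre of its underside.
- short_collar: Bystander: loose plain collar, 48 mm outside diameter, 28 mm bore, 30 mm tall; origin at the centre of its underside.
- vial: Bystander: small white capped vial, 23 mm across, 52 mm tall; origin at the centre of its underside.
- timer: Bystander: white bench timer 66 x 66 x 21 mm lying flat; origin at the centre of its underside.
- petri_dish: Bystander: closed dish 71 mm across, 15 mm tall; origin at the centre of its underside.
- white_bottle: Bystander: white bottle with a blue cap, 55 mm across, 125 mm tall; origin at the centre of its underside.
- marker: Bystander: capped marker pen 135 mm long, 17 mm thick, lying flat; origin at the centre of its underside.
Things that resemble listed ones, but are neither listed nor needed, are in the scene too. Leave any orange look-alike of the part that bears drive_sleeve_mid alone.

How it is judged:
On the way, in this order (a step that is already met when the one before it is completed fails the run):
1. the drive sleeve is lifted clear of the worktop (height (world z) of drive_sleeve_mid above 0.06 m), for 0.1 s.
2. the sleeve has been passed over the spindle's top (horizontal distance between drive_sleeve_mid and spindle_seat below 0.006 m and z of drive_sleeve_mid in the frame of spindle_seat below 0.072 m), for 0.05 s.
At the end, for the whole second after the job is handed in: The drive sleeve stands upright on the flange, its centre within 4 mm of the spindle axis and 30 mm (+-3 mm) above the flange, tilted less than 0.08 rad, so that its notches straddle the pin (horizontal distance between drive_sleeve_mid and spindle_seat below 0.004 m and z of drive_sleeve_mid in the frame of spindle_seat between 0.027 and 0.033 m and angle between the z axis of drive_sleeve_mid and the z axis of spindle_seat, either way round below 0.08 rad); the robot touches nothing.
It fails at once if the plain sleeve, short collar, vial, timer, dish, bottle or marker is moved more than 20 mm (distance of any of plain_sleeve, short_collar, vial, timer, petri_dish, white_bottle, marker from where it was at the start of the episode above 0.02 m).
It fails at once if the sleeve is forced: pressed on the spindle, pin or flange with more than 100 N (contact force between drive_sleeve and drive_unit above 100 N).
It also fails if it takes over 64 s, if anything falls off the work surface, if the arm or the gripper's body presses on something with over 40 N, if the wrist force passes 120 N, or if a joint passes its speed limit or range.

## Robot

A 6-joint arm with a two-finger parallel gripper is mounted at the origin on a cart in front of the work surface, level with it; the furniture and walls round the work are solid. World frame = base frame: x ahead of the robot, y to its left, z up, the work surface at z = 0. Lengths are in m, angles in rad, forces in N, time in s.
With the tool pointing down it reaches from about 0.325 to 0.875 m from the base axis. Payload 4.4 kg.
Tool frame: the origin (TCP) lies on the front face of the gripper's body, between the roots of the fingers; the fingertips stand 73 mm ahead of it and the grasp point (between the pads) lies env.tcp_to_grasp ahead of it (env.tcp_to_grasp is the distance from the TCP to the grasp point, in m); z points along the fingers, y is the direction in which the jaws open and shut (so a half turn about z gives the same grasp; the last joint's range is limited). The gripper opens to 85 mm and grips with 20 to 120 N. Pads are 22 mm wide; open, the fingers measure 114 mm over their backs; the gripper's body (76 mm by 85 mm) begins 54 mm behind the grasp point. The pads swing forward as they close: fully open they stand 13 mm farther back than shut.
Start: joints at [-0.15, 0.207, 1.542, -0, 1.393, -0.15], TCP at [0.575, -0, 0.304] pointing down, gripper open.
Joint ranges: [-2.73, 2.73], [-0.86, 2.22], [0.23, 2.46], [-1.11, 4.25], [0.08, 2.63], [-2.82, 2.82]. Speed limits (rad/s): [2.79, 2.79, 3.14, 3.14, 3.14, 3.14].

## Interface

Orientations are given as [roll, pitch, yaw] about the fixed x, y, z axes, in that order (R = Rz(yaw) Ry(pitch) Rx(roll)).
In Python, from station import env gives the robot as it stands. The module is installed in compiled form; this text tells all that it offers.
- The arm moves only by the tool send_rows, never from a script. Its argument "deltas" is a list of rows, each a list of 5 numbers: the finger opening in mm, from 0 to 85.4, then the shift along the tool's x, y, z in mm, then the turn about the tool's z in rad. A call has 1 to 5 rows; each row is the pose to reach, as a shift and turn from the pose commanded when the call began, along the tool's axes at that moment; what a row does not reach only later rows make up. A row lasts 1/10 s, in which the tool goes at most 50 mm and 8.59 degrees, less where a joint would pass 70% of its speed; a pose out of reach is approached as far as the arm can. A call with a gripper value outside its range is refused whole. The fingers move at their own pace and stop on an object; "squeeze" is the grip in N (left out, the last holds). Time passes only in rows, so rows that repeat a pose let the fingers close. It gives the time, the measured TCP pose, the force and the opening at its end, in the units of the state.
- env.get_obs(): the state, without advancing time (a new reading comes with each control period).
- env.get_image(name): name is "scene" or "side" or "wrist"; returns the picture (400x640x3 uint8, red, green, blue); there is no depth.
- env.camera_info(name): a dict with "vertical_fov" (degrees; the focal length in pixels is half the picture's height over the tangent of half this angle, whatever the lens; pixels are square), "cx", "cy" (the principal point, pixels), "k1" (the pictures are not rectified: a ray, as slopes to the right and down, at radius r is drawn at 1 + k1 r^2 times it, then the intrinsics apply), "world_to_cam" (4x4, takes a point from world to camera coordinates). Camera axes: x right, y up, looking along -z (the intrinsics and any distortion apply to the point x, -y, -z); pixel columns grow to the right and rows downward; lengths in m; the calibration is good to about 2 mm. A picture is of the moment at which its call begins: read the wrist's pose just before it. camera_info takes no time and is no camera call; for the wrist camera it gives the pose at the moment of the call.
- env.job_done(): hands the job in, once; it reports no verdict.
The state is a dict: "time_s": time; "joint_pos": joint angles; "joint_vel": joint speeds; "joint_efforts": joint torques, N m; "ee_pos": TCP position; "tool_rot": TCP orientation; "contact_force": force on the tool from outside, world axes, zero at the start; "torque": the same for the moment, N m; "gripper_width": opening from 0.0 (shut) to 1.0 (fully open).
Only numpy, scipy, OpenCV 4.12 (cv2) and the standard library are available. Lean on these libraries where they do the work, as an engineer would, in place of code of your own. Each camera call takes 0.05 s, during which the arm holds its last target. There are 200 camera calls.

## Working session

There is one attempt and no reset: what is moved stays moved. The work goes in short steps, Python scripts to look and compute and a tool call to move; the robot and the scene stay as the last step left them, time stands still between calls to the robot, and variables do not carry over. Pictures are saved under pics/ and viewed, about 8 in all and at most 12, crops included, and the job is handed in when it is done.

Besides the shell and the picture viewer there is one more tool, called after "Call:" as name(argument=value, ...) on one line, values as JSON. send_rows: Moves the arm, as the interface text tells. Its arguments: {"type":"object","properties":{"deltas":{"type":"array","items":{"type":"array","items":{"type":"number"}}},"squeeze":{"type":"number"}},"required":["deltas"]}

```bash
mkdir -p pics
cat > h.py <<'E'
from station import env
import numpy as np, cv2
def K(n):
    c=env.camera_info(n); f=200/np.tan(np.radians(c["vertical_fov"])/2)
    return c,f
def snap(n,fn):
    im=env.get_image(n); cv2.imwrite("pics/"+fn,im[:,:,::-1]); return im
def proj(c,f,P):
    P=np.atleast_2d(P); q=(np.c_[P,np.ones(len(P))]@np.array(c["world_to_cam"]).T)[:,:3]
    s=np.c_[q[:,0],-q[:,1]]/-q[:,2:3]; r2=(s**2).sum(1,keepdims=True)
    return s*(1+c["k1"]*r2)*f+[c["cx"],c["cy"]]
def ray(c,f,uv):
    d=(np.array(uv,float)-[c["cx"],c["cy"]])/f; s=d.copy()
    for _ in range(20): s=d/(1+c["k1"]*(s@s))
    M=np.array(c["world_to_cam"]); R=M[:3,:3]; o=-R.T@M[:3,3]
    return o,R.T@np.array([s[0],-s[1],-1])
def atz(c,f,uv,z):
    o,d=ray(c,f,uv); return o+d*(z-o[2])/d[2]
E
python3 - <<'E'
from h import *
ob=env.get_obs(); print(ob["ee_pos"],ob["tool_rot"],env.tcp_to_grasp,ob["time_s"])
for n in("scene","side","wrist"):
    snap(n,n+"0.png"); c,f=K(n); print(n,f,c)
E
```

```text
[5.74410161e-01 7.30674273e-05 3.02714558e-01] [-3.13931034e+00 -3.74995820e-04  1.57077316e+00] 0.0539 0.0
scene 475.5471156791425 {'vertical_fov': 45.620148972335386, 'cx': 316.162750080616, 'cy': 198.09771847746634, 'k1': 0.016067397717941637, 'world_to_cam': array([[-0.88596384, -0.46319757, -0.02271766,  0.52109177],
       [ 0.24264605, -0.50474452,  0.82846597, -0.12039079],
       [-0.39521003,  0.72847854,  0.55957845, -1.16678639],
       [ 0.        ,  0.        ,  0.        ,  1.        ]])}
side 509.9321296252287 {'vertical_fov': 42.831122734619406, 'cx': 315.8777269814709, 'cy': 205.32510844175619, 'k1': -0.12084287422557581, 'world_to_cam': array([[-0.92292791, -0.38419176, -0.02451067,  0.52373353],
       [ 0.18236078, -0.49237402,  0.85106543, -0.09373974],
       [-0.33904074,  0.78100225,  0.52448723, -1.49521172],
       [ 0.        ,  0.        ,  0.        ,  1.        ]])}
wrist 281.5305313878434 {'vertical_fov': 70.78016458530355, 'cx': 318.05179297081776, 'cy': 199.89056071591713, 'k1': -0.04834201693766378, 'world_to_cam': array([[ 9.99998873e-01, -1.93639943e-04, -1.48863141e-03,
        -5.74193323e-01],
       [-2.68642148e-04,  9.52553934e-01, -3.04369727e-01,
         4.02271749e-02],
       [ 1.47693984e-03,  3.04369784e-01,  9.52552809e-01,
        -3.79697360e-01],
       [ 0.00000000e+00,  0.00000000e+00,  0.00000000e+00,
         1.00000000e+00]])}
```

View pics/scene0.png

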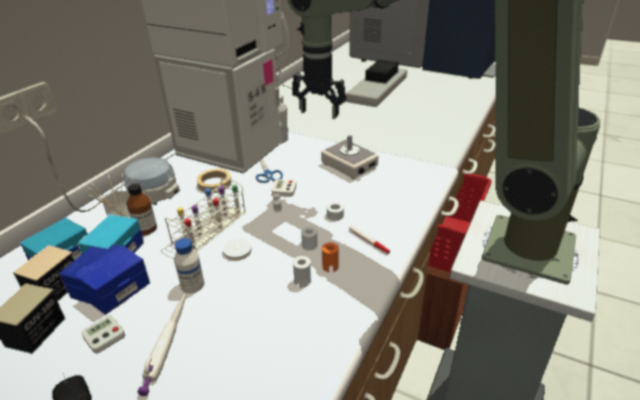

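View pics/wrist0.png

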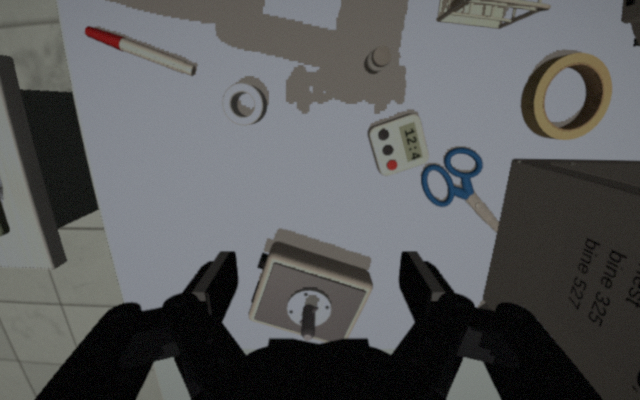

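View pics/side0.png

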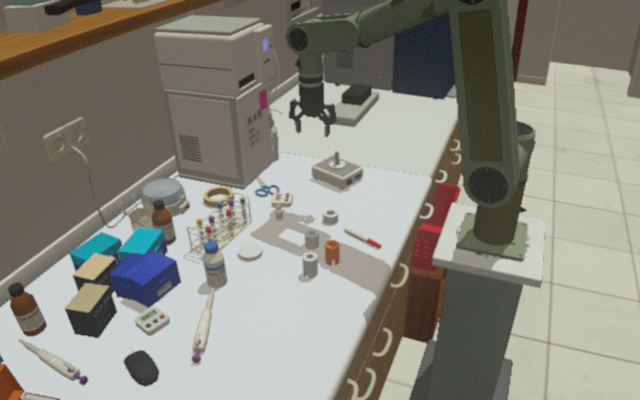

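The scene shows the drive sleeve (notched, tallest grey) at about (302,270), the plain sleeve at (309,238), the collar at (335,211), the orange look-alike at (330,256), and the drive unit at (349,158) with its spindle top near (349,138). The wrist view shows the spindle top near (310,300).

Run:
```python
from h import *
c,f=K("scene"); c2,f2=K("side"); 
for nm,a,b,z in (("drive top",(302,262),(310,256),.06),("plain top",(309,231),(312,234),.045),("orange",(330,247),(332,244),.06),("collar",(335,207),(330,213),.03),("spindle top",(349,138),(337,154),.11),("marker",(368,240),(362,238),.008)):
    print(nm,atz(c,f,a,z).round(3),atz(c2,f2,b,z).round(3))
ims=cv2.imread("pics/scene0.png"); 
a=cv2.resize(ims[215:300,255:375],None,fx=5,fy=5,interpolation=cv2.INTER_CUBIC); cv2.imwrite("pics/crop0.png",a)
```

```text
drive top [0.439 0.351 0.06 ] [0.438 0.347 0.06 ]
plain top [0.487 0.229 0.045] [0.482 0.232 0.045]
orange [0.406 0.277 0.06 ] [0.403 0.276 0.06 ]
collar [0.483 0.09  0.03 ] [0.483 0.088 0.03 ]
spindle top [ 0.553 -0.151  0.11 ] [ 0.55  -0.154  0.11 ]
marker [0.36  0.156 0.008] [0.358 0.151 0.008]
```

View pics/crop0.png

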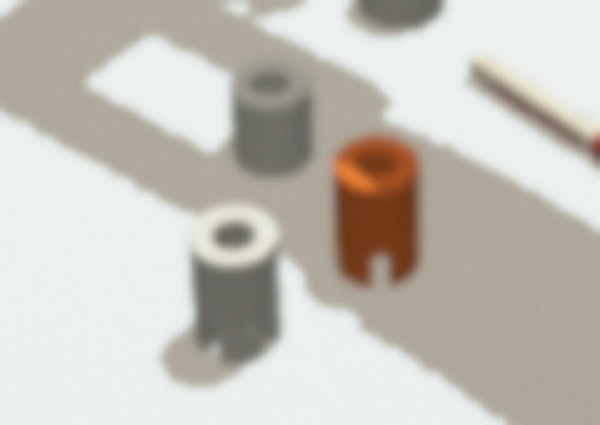

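The crop shows the bright drive sleeve with its top centre at scene (302,262). One notch is visible at lower left, scene (298,284). I'll look at the spindle from close by first, then fetch the sleeve.

Call:
send_rows(deltas=[[85,-45,-6,10,0],[85,-90,-12,35,0],[85,-130,-18,70,0],[85,-158,-22,100,0],[85,-158,-22,100,0]])

```text
time_s: 0.65
ee_pos: [0.5489, -0.1603, 0.198]
tool_rot: [-3.131, -0.003, 1.566]
contact_force: [-0.4, 0.9, -0.6]
gripper_width: 0.993
```

Run:
```python
from h import *
env.get_image("wrist");env.get_image("wrist")
ob=env.get_obs(); c,f=K("wrist"); im=snap("wrist","w1.png"); print(ob["ee_pos"],ob["tool_rot"],ob["contact_force"])
p=proj(c,f,[[.552,-.152,.11],[.552,-.152,.06]]);print(p); np.save("w1.npy",np.array(c["world_to_cam"]))
x,y=p.mean(0).astype(int); x0,y0=max(x-75,0),max(y-60,0); print(x0,y0)
a=cv2.resize(im[y0:y0+120,x0:x0+150,::-1],None,fx=5,fy=5,interpolation=cv2.INTER_CUBIC); cv2.imwrite("pics/w1c.png",a)
```

```text
[ 0.55220236 -0.15820521  0.20262307] [-3.13903281e+00 -1.81803827e-03  1.56889467e+00] [0.36676604 0.48617307 1.3138289 ]
[[317.88959543 228.76812694]
 [318.06679012 203.63565191]]
242 156
```

View pics/w1c.png

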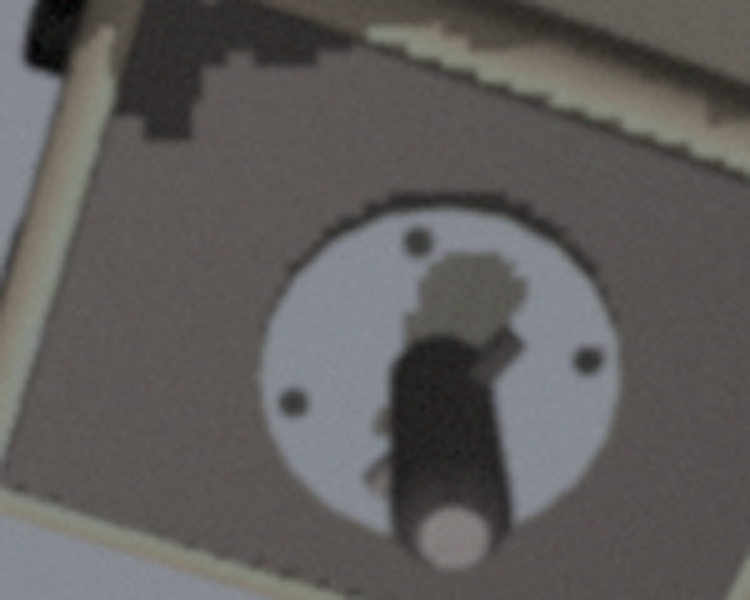

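The close crop shows the flange centre near pixel (330,231.6), the spindle tip at (332.6,263.6), and the pin ends at about (344,226) and (317,252).

Run:
```python
from h import *
c,f=K("wrist"); c["world_to_cam"]=np.load("w1.npy")
g=lambda x,y:(242+x/5,156+y/5)
print("flange",atz(c,f,g(440,378),.06)); print("top",atz(c,f,g(453,538),.11))
a=atz(c,f,g(511,346),.072);b=atz(c,f,g(374,480),.072); d=a-b
print("pin",a,b,np.linalg.norm(d),(a+b)/2,np.degrees(np.arctan2(d[1],d[0])))
# notch yaw from scene crop
c,f=K("scene"); g=lambda x,y:(255+x/5,215+y/5)
for uv in((217,352),(219,345)):
    n=atz(c,f,g(*uv),.008); v=n[:2]-[.4385,.349]; print("notch",n,np.linalg.norm(v),np.degrees(np.arctan2(v[1],v[0])))
t=np.radians(np.arange(0,360,30)); P=np.c_[.4385+.02*np.cos(t),.349+.02*np.sin(t),0*t]
print(((proj(c,f,P)-[255,215])*5).round(0).tolist())
print("bottle",atz(c,f,(190,280),0), "vial",atz(c,f,(277,208),0))
```

```text
flange [ 0.56177359 -0.17627441  0.06      ]
top [ 0.56158952 -0.17682817  0.11      ]
pin [ 0.57214862 -0.16556019  0.072     ] [ 0.55094107 -0.1886199   0.072     ] 0.03132906532718563 [ 0.56154485 -0.17709005  0.072     ] 47.39589205103012
notch [0.43822111 0.37218708 0.008     ] 0.0231887617881997 90.68910354870971
notch [0.43958106 0.36794168 0.008     ] 0.01897250098313309 86.73350415571748
[[204.0, 319.0], [198.0, 334.0], [204.0, 349.0], [221.0, 360.0], [243.0, 363.0], [265.0, 358.0], [281.0, 346.0], [286.0, 330.0], [279.0, 315.0], [263.0, 305.0], [241.0, 302.0], [220.0, 307.0]]
bottle [ 6.75770340e-01  4.60528934e-01 -1.11022302e-16] vial [0.64552695 0.12665334 0.        ]
```

Run:
```python
from h import *
for n in("scene","side"):
    c,f=K(n); print(n,proj(c,f,[[.5617,-.1768,.11],[.5617,-.1768,.06],[.4385,.349,.06]]).round(1))
    im=cv2.imread(f"pics/{n}0.png"); p=proj(c,f,[[.5617,-.1768,.08]])[0].astype(int)
    cv2.imwrite(f"pics/d_{n}.png",cv2.resize(im[p[1]-30:p[1]+45,p[0]-40:p[0]+40],None,fx=5,fy=5,interpolation=cv2.INTER_CUBIC)); print(p-[40,30])
a=np.hstack([cv2.imread("pics/d_scene.png"),cv2.imread("pics/d_side.png")]); cv2.imwrite("pics/d.png",a)
```

```text
scene [[349.8 134. ]
 [349.5 148.5]
 [302.4 261.6]]
[309 112]
side [[336.2 150.7]
 [336.3 163.6]
 [309.6 256.5]]
[296 128]
```

View pics/d.png

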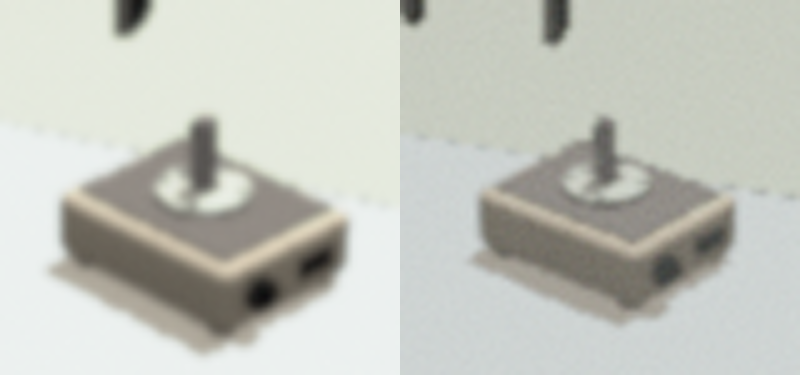

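Call:
send_rows(deltas=[[85,10,-5,-30,0],[85,50,-20,-50,0],[85,98,-35,-50,0],[85,145,-50,-50,0],[85,190,-60,-50,0]])

```text
time_s: 1.3
ee_pos: [0.4928, 0.0351, 0.2564]
tool_rot: [3.137, -0.0, 1.573]
contact_force: [0.2, 0.6, -0.4]
gripper_width: 0.999
```

Call:
send_rows(deltas=[[85,45,-10,0,0],[85,90,-20,0,0],[85,135,-30,0,0],[85,180,-40,0,0],[85,225,-45,0,0]])

```text
time_s: 1.8
ee_pos: [0.447, 0.2606, 0.2564]
tool_rot: [3.138, -0.002, 1.574]
contact_force: [0.8, 0.2, -0.0]
gripper_width: 0.994
```

The crop confirms the spindle tip at scene (350,136) and side (337,152), which agrees with the wrist measurement (0.5617,-0.177). My first estimate was a few pixels out. Next I'll look closely at the sleeve.

Call:
send_rows(deltas=[[85,40,-3,15,0],[85,75,-6,30,0],[85,88,-8,45,0],[85,88,-8,45,0],[85,88,-8,45,0]])

```text
time_s: 2.3
ee_pos: [0.4397, 0.3461, 0.2102]
tool_rot: [3.14, -0.001, 1.573]
contact_force: [0.0, 0.3, -0.4]
gripper_width: 0.997
```

Run:
```python
from h import *
env.get_image("wrist")
ob=env.get_obs(); c,f=K("wrist"); im=snap("wrist","w2.png"); print(ob["ee_pos"],ob["tool_rot"],ob["contact_force"])
p=proj(c,f,[[.4385,.349,.06],[.4385,.349,0]]);print(p); np.save("w2.npy",np.array(c["world_to_cam"]))
x,y=p.mean(0).astype(int); x0,y0=max(x-75,0),max(y-60,0); print(x0,y0)
a=cv2.resize(im[y0:y0+120,x0:x0+150,::-1],None,fx=5,fy=5,interpolation=cv2.INTER_CUBIC); cv2.imwrite("pics/w2c.png",a)
```

```text
[0.44023589 0.34555578 0.21055888] [ 3.13921817e+00 -9.96741419e-04  1.57196719e+00] [ 0.23238865 -0.56597764  0.38204126]
[[315.32390934 203.6286641 ]
 [315.70448691 185.19511594]]
240 134
```

View pics/w2c.png

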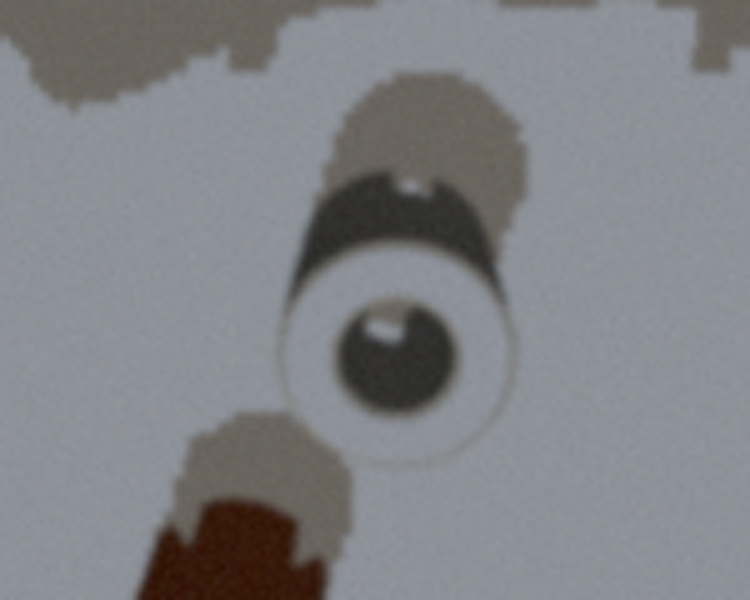

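The crop shows the sleeve's top centre at pixel (319.4,204.6). One notch sits on the far side at (322.4,170.8) and is also visible through the bore.

Run:
```python
from h import *
c,f=K("wrist"); c["world_to_cam"]=np.load("w2.npy")
g=lambda x,y:(240+x/5,134+y/5)
t=atz(c,f,g(397,353),.06); print("top",t, atz(c,f,g(397+116,353),.06)-atz(c,f,g(397-116,353),.06))
# predicted outlines of the notch top edge (z=.02,r=.02) vs yaw
for th in range(66,112,4):
    r=np.radians(th); u=np.array([np.cos(r),np.sin(r)]);n=np.array([-u[1],u[0]])
    P=[np.r_[t[:2]+.0196*u+s*.00425*n,z] for s in(-1,1) for z in(.02,0)]
    Q=[np.r_[t[:2]+.00875*u+s*.00425*n,.02] for s in(-1,1)]
    print(th,((proj(c,f,P+Q)-[240,134])*5).round(0).tolist())
```

```text
top [0.44187073 0.34815319 0.06      ] [3.84037986e-02 2.40112543e-06 0.00000000e+00]
66 [[458.0, 204.0], [454.0, 183.0], [417.0, 186.0], [415.0, 166.0], [434.0, 255.0], [394.0, 238.0]]
70 [[452.0, 200.0], [448.0, 179.0], [410.0, 185.0], [408.0, 165.0], [432.0, 253.0], [390.0, 238.0]]
74 [[446.0, 197.0], [442.0, 176.0], [403.0, 184.0], [402.0, 164.0], [430.0, 250.0], [387.0, 238.0]]
78 [[439.0, 193.0], [436.0, 173.0], [395.0, 184.0], [395.0, 164.0], [427.0, 248.0], [383.0, 239.0]]
82 [[432.0, 191.0], [429.0, 170.0], [388.0, 184.0], [388.0, 164.0], [424.0, 246.0], [380.0, 240.0]]
86 [[425.0, 188.0], [423.0, 168.0], [380.0, 185.0], [381.0, 165.0], [421.0, 244.0], [377.0, 241.0]]
90 [[418.0, 187.0], [416.0, 166.0], [373.0, 187.0], [374.0, 166.0], [418.0, 242.0], [373.0, 242.0]]
94 [[411.0, 185.0], [409.0, 165.0], [366.0, 188.0], [367.0, 168.0], [415.0, 241.0], [370.0, 244.0]]
98 [[404.0, 184.0], [402.0, 164.0], [359.0, 191.0], [361.0, 170.0], [411.0, 240.0], [367.0, 246.0]]
102 [[396.0, 184.0], [395.0, 164.0], [352.0, 193.0], [354.0, 172.0], [408.0, 239.0], [364.0, 248.0]]
106 [[389.0, 184.0], [389.0, 164.0], [345.0, 197.0], [348.0, 175.0], [404.0, 238.0], [362.0, 250.0]]
110 [[381.0, 185.0], [382.0, 165.0], [339.0, 200.0], [342.0, 179.0], [401.0, 238.0], [359.0, 253.0]]
```

Call:
send_rows(deltas=[[85,2.5,1.5,40,0],[85,2.5,1.5,80,0],[85,2.5,1.5,105,0],[85,2.5,1.5,116,0],[85,2.5,1.5,116,0]])

```text
time_s: 2.9
ee_pos: [0.4413, 0.3465, 0.0923]
tool_rot: [-3.14, 0.001, 1.57]
contact_force: [-1.0, -0.4, -0.4]
gripper_width: 0.995
```

Call:
send_rows(deltas=[[35,0,0,0,0],[35,0,0,0,0],[35,0,0,0,0],[35,0,0,0,0],[35,0,0,0,0]], squeeze=40)

```text
time_s: 3.4
ee_pos: [0.4426, 0.3482, 0.0948]
tool_rot: [3.139, -0.002, 1.571]
contact_force: [-0.9, 0.1, 5.8]
gripper_width: 0.458
```

Call:
send_rows(deltas=[[35,0,0,0,0],[35,0,0,0,0],[35,0,0,0,0],[35,0,0,-10,0],[35,0,0,-20,0]])

```text
time_s: 3.9
ee_pos: [0.441, 0.3473, 0.1131]
tool_rot: [-3.141, 0.001, 1.571]
contact_force: [-0.6, 0.6, -1.2]
gripper_width: 0.454
```

Call:
send_rows(deltas=[[35,0,0,-40,0],[35,0,0,-80,0],[35,0,0,-120,0],[35,-20,4,-140,0],[35,-60,12,-140,0]])

```text
time_s: 4.4
ee_pos: [0.4555, 0.2897, 0.2586]
tool_rot: [3.132, -0.005, 1.575]
contact_force: [0.3, -0.1, -1.9]
gripper_width: 0.46
```

Call:
send_rows(deltas=[[35,-45,10,0,0.11],[35,-90,21,0,0.23],[35,-135,31,0,0.34],[35,-180,42,0,0.45],[35,-225,52,0,0.57]])

```text
time_s: 4.9
ee_pos: [0.5054, 0.0608, 0.2536]
tool_rot: [3.141, -0.001, 0.996]
contact_force: [-1.0, -0.1, -1.3]
gripper_width: 0.455
```

```bash
cat > rel.py <<'E'
from h import *
from scipy.spatial.transform import Rotation as Ro
import sys
ob=env.get_obs(); R=Ro.from_euler("xyz",ob["tool_rot"]).as_matrix()
t=np.array([float(a) for a in sys.argv[1:4]])
print("now",ob["time_s"],ob["ee_pos"].round(4),np.round(ob["tool_rot"],4),"F",np.round(ob["contact_force"],1),"j6",ob["joint_pos"][5].round(2),"grip",ob["gripper_width"])
print("tool shift mm",((R.T@(t-ob["ee_pos"]))*1000).round(1))
E
python3 rel.py .5617 -.1768 .235
```

```text
now 4.9 [0.5054 0.0608 0.2536] [ 3.1409e+00 -5.0000e-04  9.9620e-01] F [-1.  -0.1 -1.3] j6 0.52 grip 0.45530612278560323
tool shift mm [-168.8  176.3   18.6]
```

Call:
send_rows(deltas=[[35,-34,35,4,0],[35,-68,70,8,0],[35,-101,106,11,0],[35,-135,141,15,0],[35,-169,176,18,0]])

```text
time_s: 5.4
ee_pos: [0.5624, -0.1766, 0.2352]
tool_rot: [3.141, -0.0, 1.001]
contact_force: [0.4, 0.6, -0.5]
gripper_width: 0.456
```

```bash
python3 - <<'E'
from h import *
env.get_image("wrist");env.get_image("wrist")
a=snap("wrist","w3.png"); c,f=K("side"); p=proj(c,f,[[.5617,-.1768,.12]])[0].astype(int); b=snap("side","s3.png")
C=cv2.resize(b[p[1]-40:p[1]+40,p[0]-40:p[0]+40],(400,400),interpolation=cv2.INTER_CUBIC)
cv2.imwrite("pics/m3.png",np.hstack([a[100:400,160:480],cv2.resize(C,(300,300))])[:,:,::-1]); print(p-40)
E
python3 rel.py .5617 -.1768 .235
```

```text
[296 108]
now 5.6 [ 0.5622 -0.1758  0.2349] [-3.1407e+00 -4.0000e-04  9.9820e-01] F [-0.1 -0.5 -1. ] j6 0.12 grip 0.45790164202029465
tool shift mm [-1.1  0.1 -0.1]
```

View pics/m3.png

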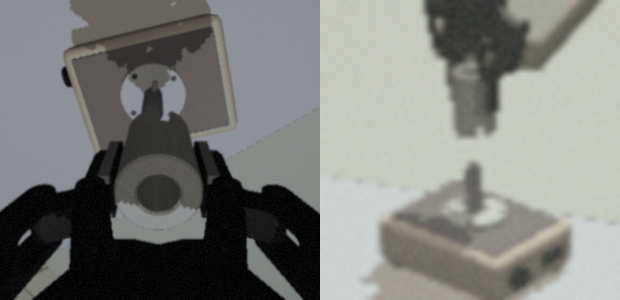

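The view shows the sleeve held upright in the fingers, with the spindle directly beneath it in both cameras. I'll lower it slowly, watching the force.

Call:
send_rows(deltas=[[35,-1,0,10,0],[35,-1,0,20,0],[35,-1,0,27,0],[35,-1,0,31,0],[35,-1,0,35,0]])

```text
time_s: 6.1
ee_pos: [0.5618, -0.1748, 0.1992]
tool_rot: [-3.141, 0.0, 1.002]
contact_force: [-0.7, 0.4, -0.8]
gripper_width: 0.459
```

Call:
send_rows(deltas=[[35,0,0,2,0],[35,0,0,4,0],[35,0,0,6,0],[35,0,0,8,0],[35,0,0,8,0]])

```text
time_s: 6.6
ee_pos: [0.5618, -0.1756, 0.1916]
tool_rot: [-3.141, 0.0, 1.001]
contact_force: [-0.8, 0.4, -1.1]
gripper_width: 0.458
```

Call:
send_rows(deltas=[[35,0,0,4,0],[35,0,0,8,0],[35,0,0,12,0],[35,0,0,16,0],[35,0,0,17,0]])

```text
time_s: 7.1
ee_pos: [0.5615, -0.1754, 0.174]
tool_rot: [-3.14, 0.0, 1.001]
contact_force: [-0.1, -0.2, -0.9]
gripper_width: 0.46
```

Call:
send_rows(deltas=[[35,0,0,2,0],[35,0,0,4,0],[35,0,0,6,0],[35,0,0,8,0],[35,0,0,8,0]])

```text
time_s: 7.6
ee_pos: [0.5617, -0.1755, 0.1665]
tool_rot: [-3.141, 0.0, 1.001]
contact_force: [0.1, -0.1, -0.7]
gripper_width: 0.459
```

Call:
send_rows(deltas=[[35,0,0,1.5,0],[35,0,0,3,0],[35,0,0,4.5,0],[35,0,0,6,0],[35,0,0,6,0]])

```text
time_s: 8.1
ee_pos: [0.5618, -0.1755, 0.1605]
tool_rot: [-3.141, 0.0, 1.001]
contact_force: [0.1, -0.1, -1.2]
gripper_width: 0.457
```

```bash
python3 rel.py .5617 -.1768 .154
```

```text
now 8.1 [ 0.5618 -0.1755  0.1605] [-3.1410e+00  1.0000e-04  1.0007e+00] F [ 0.1 -0.1 -1.2] j6 0.12 grip 0.45706875790305335
tool shift mm [-1.1  0.6  6.5]
```

There's no resistance 8 mm below the pin's top, so the notches are already straddling it.

Call:
send_rows(deltas=[[35,0,0,1.5,0],[35,0,0,3,0],[35,0,0,4.5,0],[35,0,0,5.5,0],[35,0,0,5.5,0]])

```text
time_s: 8.6
ee_pos: [0.5618, -0.1755, 0.1551]
tool_rot: [-3.141, 0.0, 1.001]
contact_force: [0.7, -0.4, -1.4]
gripper_width: 0.455
```

Call:
send_rows(deltas=[[35,0,0,0.5,0],[35,0,0,1,0],[35,0,0,1,0],[35,0,0,1,0]])

```text
time_s: 9.0
ee_pos: [0.562, -0.1757, 0.1548]
tool_rot: [3.141, 0.0, 1.001]
contact_force: [-1.8, -0.4, 2.5]
gripper_width: 0.456
```

The sleeve touches the flange at the expected height. Now I'll release and retreat.

Call:
send_rows(deltas=[[50,0,0,0,0],[60,0,0,0,0],[85,0,0,0,0],[85,0,0,0,0],[85,0,0,0,0]])

```text
time_s: 9.5
ee_pos: [0.562, -0.1756, 0.1543]
tool_rot: [3.142, -0.0, 1.001]
contact_force: [-0.2, 0.6, -0.6]
gripper_width: 0.996
```

Call:
send_rows(deltas=[[85,0,0,-15,0],[85,0,0,-40,0],[85,0,0,-70,0],[85,0,0,-80,0],[85,0,0,-80,0]])

```text
time_s: 10.0
ee_pos: [0.5633, -0.1762, 0.2374]
tool_rot: [3.136, -0.001, 1.001]
contact_force: [0.1, 0.0, 0.6]
gripper_width: 0.998
```

```bash
python3 - <<'E'
from h import *
env.get_image("wrist")
c,f=K("wrist");a=snap("wrist","w4.png"); print(proj(c,f,[[.5617,-.1768,.12],[.5817,-.1768,.12],[.5617,-.1768,.06]]).round(1))
c,f=K("side"); b=snap("side","s4.png"); p=proj(c,f,[[.5617,-.1768,.12]])[0].astype(int)
C=b[p[1]-30:p[1]+50,p[0]-40:p[0]+40]
cv2.imwrite("pics/m4.png",np.hstack([a[100:400,160:480],cv2.resize(C,(300,300),interpolation=cv2.INTER_CUBIC)])[:,:,::-1])
print(p-[40,30],proj(c,f,[[.5617,-.1768,.12],[.5617,-.1768,.1345],[.5617,-.1768,.06]]).round(1))
E
python3 rel.py .5617 -.1768 .154
```

```text
[[317.  225.6]
 [341.  211.3]
 [317.  200. ]]
[296 118] [[336.2 148.1]
 [336.2 144.3]
 [336.3 163.6]]
now 10.15 [ 0.5611 -0.1752  0.233 ] [-3.1390e+00  3.0000e-04  1.0008e+00] F [-0.6 -0.1 -0.3] j6 0.12 grip 0.9950542536279745
tool shift mm [-1.   1.6 79. ]
```

View pics/m4.png

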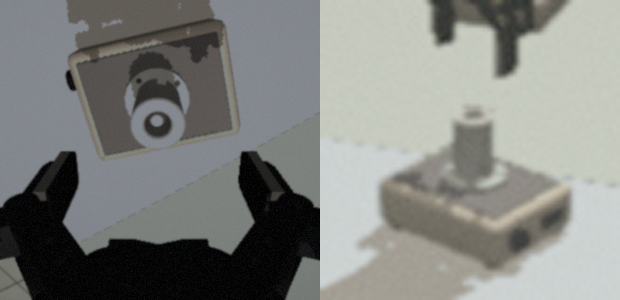

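The sleeve stands upright on the flange with the gripper clear. In the side view its top is at row 149; a seated sleeve should show at 148 and one resting on the pin at 144.

```bash
python3 -c "
from station import env; print(env.job_done())"
```

```text
the job is handed in; nothing more can be done
None
```

The drive sleeve is seated on the flange over the cross pin, upright and released, and the job is handed in. The interface gives no verdict.

- **Getting it on:** I measured the pin direction (about 47°) and the sleeve's notch direction (about 80°) with the wrist camera. I turned the sleeve by about 33° on the way over. It passed the pin at the first try, so no search by feel was needed. The only force was about 2.5 N when the rim reached the flange.
- **Last checks:** The gripper height at contact, 154.8 mm, was within 1 mm of the expected 154 mm for a seated sleeve. In the side view the sleeve's top sat at pixel row 149, against 148 predicted if seated and 144 if resting on the pin. The gripper is fully open, about 80 mm above, and touching nothing, at about 10 s of the 64 s allowed.
- **Disagreement:** My first spindle position from the scene and side views was about 25 mm off the wrist-camera one, because I misread the pixels. A closer crop agreed with the wrist value, which I used.
- **Not checked:** I did not measure the other objects' positions afterwards. I felt no contact with anything on the way.

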